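# Index the socket-marking table by one notch

## Task

Turn the round marking table on by exactly one notch, clockwise as seen from above, so that the next socket stands under the marking head: press the spring plunger down to free the table, push the table round by the upright finger rest beside the plunger, and let the plunger spring fully up again in the next notch. Only press and push; the sockets must ride round in their nests, not be lifted out, and the other things on the counter are to be left alone.

Things in the scene. Friction and masses are not known exactly. Their poses are not given: they have to be found in the camera images.
- table_axis (a point): point on the upright axis of the round turntable, at the level of its top face (58 mm above the counter). The fixture is fixed to the counter, but its place and yaw change. Turntable: aluminium disc, 156 mm dia, with one arm that sticks out over the fixed steel notched ring (200 mm dia, its top 46 mm above the counter, round foot 230 mm dia, 12 mm high). x of this frame points from the axis to the marking column.
- turntable (a joint): angle of the turntable, rad, grows CLOCKWISE seen from above; about 0 at the start (locked in a notch, play about +-0.016). Notches every 60 degrees (1.047 rad), so the next one is at 1.047; stops at -1.2 and 2.3. It turns stiffly (about 0.22 N m) and stays where it is left, it does not coast.
- plunger (a joint): how far the plunger is pressed down, m: 0 = fully up (in a notch), 0.016 = bottom. Its side tooth (10 mm thick, in 13 mm notches) frees the table once pressed 11 mm or more. Spring: about 4 N at the top, 8 N at the bottom. Let up between notches, the tooth rides under the ring at about 0.011 and snaps up by itself to 0 on reaching a notch, which locks the table.
- plunger_cap (a point): centre of the top face of the plunger's round black cap, 28 mm dia, 8 mm thick. The cap stands on the turntable's arm, 112 mm from the table axis, top 84 mm above the counter when up; pressed straight down. The plunger travels round with the table. At the start it is at the side of the fixture away from the marking column. This frame turns with the table: x points to the table axis, y (clockwise) towards the finger rest.
- finger_rest (a point): centre of the top edge of the finger rest, an upright dark steel plate on the turntable's arm: 44 mm wide (radially), 10 mm thick, top 110 mm above the counter, its foot at 56 mm. It stands on the clockwise side of the plunger, 112 mm from the axis like the cap; its face towards the plunger is 16 mm from the plunger's axis, so a finger that holds the cap down can push against it to turn the table clockwise.
- mark_point (a point): fixed point on the table top level, right under the stylus of the marking head, 48 mm from the table axis. The head (34 mm dia, stylus tip 106 mm above the counter) hangs from a column 162 mm at the most from the axis, 250 mm high, opposite the plunger's start.
- nest_a (a point): floor centre (58 mm above the counter) of the nest of socket_a: three 6 mm pins, 8 mm high, 48 mm from the axis; turns with the table; under the marking head at the start
- nest_b (a point): the same for socket_b, 60 degrees anticlockwise of nest_a: the next to come under the head
- nest_c (a point): the same for socket_c, 120 degrees anticlockwise of nest_a
- socket_a: loose steel socket, 28 mm dia, 36 mm tall, standing in nest_a; origin under its centre; marked already
- socket_b: loose steel socket, 28 mm dia, 36 mm tall, standing in nest_b; origin under its centre; the next to be marked
- socket_c: loose steel socket, 28 mm dia, 36 mm tall, standing in nest_c; origin under its centre; the one after
- deep_socket: bystander: steel cylinder (deep socket), 26 mm dia, 60 mm tall, standing on the counter close to the fixture; origin under its centre
- screwdriver: bystander: screwdriver lying on the counter beside the fixture; its own x runs handle to tip
- hammer: bystander: hammer lying on the counter
- wrench: bystander: flat wrench lying on the counter
- oil_can: bystander: grey can, 56 mm dia, 100 mm tall
- tape_roll: bystander: grey roll lying flat, 90 mm dia, 22 mm tall
- carton: bystander: cardboard box 100 x 70 x 45 mm
There are look-alikes about, which are no part of the job. Leave any orange look-alike of the socket_b alone.

How it is judged:
By the outcome, as a careful person would: the job done as asked, in the order asked, and still so for the second after the job is handed in, with the robot touching nothing.
It also fails if it takes over 40 s, if anything falls off the work surface, if the arm or the gripper's body presses on something with over 40 N, if the wrist force passes 120 N, or if a joint passes its speed limit or range.

## Robot

A 6-joint arm with a two-finger parallel gripper is mounted at the origin on the work surface. World frame = base frame: x ahead of the robot, y to its left, z up, the work surface at z = 0. Lengths are in m, angles in rad, forces in N, time in s.
With the tool pointing down it reaches from about 0.275 to 0.75 m from the base axis. Payload 10.2 kg.
Tool frame: the origin (TCP) lies midway between the tips of the shut fingers; the grasp point (between the pads) lies 19 mm behind it (manip.pinch_z is the distance from the TCP to the grasp point, in m); x points along the fingers, z is the direction in which the jaws open and shut, and the axes are right-handed (so a half turn about x gives the same grasp; the last joint's range is limited). The gripper opens to 85 mm and grips with 20 to 120 N. Pads are 22 mm wide; open, the fingers measure 114 mm over their backs; the gripper's body (76 mm by 85 mm) begins 54 mm behind the grasp point. The pads swing forward as they close: fully open they stand 13 mm farther back than shut.
Start: joints at [-1.571, 0.313, 1.498, -0, 1.331, -0.223], TCP at [0.116, -0.512, 0.201] pointing down, gripper open.
Joint ranges: [-2.94, 2.94], [-0.97, 2.17], [0.19, 2.56], [-1.23, 4.37], [0.02, 3.11], [-2.88, 2.88]. Speed limits (rad/s): [2.39, 2.39, 3.01, 3.14, 3.14, 3.14].

## Interface

Orientations are given as a unit quaternion [w, x, y, z].
In Python, from station import manip gives the robot as it stands.
- The arm moves only by the tool send_rows, never from a script. Its argument "moves" is a list of rows, each an object of numbers: "tx", "ty", "tz": the shift along the tool's x, y, z as a fraction of full scale; "roll": the turn about the tool's x as a fraction of full scale; "fingers": the closure, from -1 (fully open) to 1 (shut). A call has 1 to 12 rows; each row is the pose to reach, as a shift and turn from the pose commanded when the call began, along the tool's axes at that moment, turning the shorter way round; what a row does not reach only later rows make up. Full scale, the value 1, is 0.8 m for a shift and pi rad for a turn. A row lasts 1/8 s, in which the tool goes at most 62.5 mm and 10.7 degrees, less where a joint would pass 70% of its speed; a pose out of reach is approached as far as the arm can. A call with a number of a shift or a turn outside -1 to 1 is refused whole. A call with a gripper value outside its range is refused whole. The fingers move at their own pace and stop on an object; the grip force is fixed at half the most. Time passes only in rows, so rows that repeat a pose let the fingers close. It gives the time, the measured TCP pose, the force and the opening at its end, in the units of the state.
- manip.get_state(): the state, without advancing time (a new reading comes with each control period).
- manip.grab_frame(name): name is "side" or "top" or "wrist"; returns a dict with "color" (384x512x3 uint8, red, green, blue), "camera_matrix" (3x3 intrinsics, pixels), "distortion" ([k1, k2, p1, p2, k3] as OpenCV has them; the pictures are not rectified), "eye" and "rotation" of the camera in the world; the wrist camera has in their place "mount" (4x4, takes a point from camera to tool coordinates, whose origin is the TCP and whose axes are the tool frame's). Camera axes: x right, y up, looking along -z (the intrinsics and any distortion apply to the point x, -y, -z); pixel columns grow to the right and rows downward; lengths in m; the calibration is good to about 2 mm. A picture is of the moment at which its call begins: read the wrist's pose just before it. There is no depth.
- manip.hand_in(): hands the job in, once; it reports no verdict.
Trained networks look in the newest picture that a camera, given by its name, has taken for a name from the list of things; names that differ only in an ending like _2 or _b are one class to them, and where a whole thing is asked for, a point or a joint stands for the part that bears it (a point fixed in the world has none). Each returns a list of dicts, best first, with "conf" (0 to 1); they miss things now and then, are a little off and sometimes report something else, mostly with a low value. They report only what shows in the picture. A call takes as long as a camera call. They do not tell look-alikes from the thing itself.
- manip.masks_of(camera, label): "region" (384x512 bool, what is visible of it) and "rect" ([left, top, width, height] in pixels, round what is visible of it).
- manip.tip_of(camera, label): "centre" ([column, row] in pixels: a listed point, or the origin of a listed thing).
The state is a dict: "t": time; "q": joint angles; "dq": joint speeds; "joint_torque": joint torques, N m; "eef_pos": TCP position; "tcp_rot": TCP orientation; "force": force on the tool from outside, world axes, zero at the start; "torque": the same for the moment, N m; "gripper_width": opening from 0.0 (shut) to 1.0 (fully open).
Only numpy, scipy, OpenCV 4.12 (cv2) and the standard library are available. Lean on these libraries where they do the work, as an engineer would, in place of code of your own. Each camera call takes 0.05 s, during which the arm holds its last target. There are 200 camera calls.

## Working session

There is one attempt and no reset: what is moved stays moved. The work goes in short steps, Python scripts to look and compute and a tool call to move; the robot and the scene stay as the last step left them, time stands still between calls to the robot, and variables do not carry over. Pictures are saved under pics/ and viewed, about 8 in all and at most 12, crops included, and the job is handed in when it is done.

Besides the shell and the picture viewer there is one more tool, called after "Call:" by a JSON object that holds its "fn" and its "kwargs", one argument or row to a line. send_rows: Moves the arm, as the interface text tells. Its arguments: {"type":"object","properties":{"moves":{"type":"array","items":{"type":"object","properties":{"tx":{"type":"number"},"ty":{"type":"number"},"tz":{"type":"number"},"roll":{"type":"number"},"fingers":{"type":"number"}}}}},"required":["moves"]}

```bash
mkdir -p pics; ls; cat > h.py <<'E'
import numpy as np, cv2
from station import manip
from scipy.spatial.transform import Rotation as R
def cam(f,st=None):
    if "eye" in f: return np.array(f["eye"]),np.array(f["rotation"])
    q=st["tcp_rot"]; Rt=R.from_quat([q[1],q[2],q[3],q[0]]).as_matrix(); M=np.array(f["mount"])
    return np.array(st["eef_pos"])+Rt@M[:3,3], Rt@M[:3,:3]
def ray(f,px,st=None):
    e,r=cam(f,st); p=cv2.undistortPoints(np.array([[px]],float),np.array(f["camera_matrix"]),np.array(f["distortion"]))[0,0]
    d=r@np.array([p[0],-p[1],-1]); return e,d/np.linalg.norm(d)
def onz(f,px,z,st=None):
    e,d=ray(f,px,st); return e+d*(z-e[2])/d[2]
def proj(f,X,st=None):
    e,r=cam(f,st); c=(np.array(X).reshape(-1,3)-e)@r; c=c*[1,-1,-1]
    return cv2.projectPoints(c,np.zeros(3),np.zeros(3),np.array(f["camera_matrix"]),np.array(f["distortion"]))[0][:,0]
def tri(rays):
    A=np.zeros((3,3));b=np.zeros(3)
    for e,d in rays:
        P=np.eye(3)-np.outer(d,d);A+=P;b+=P@e
    return np.linalg.solve(A,b)
E
python3 - <<'E'
from h import *
np.set_printoptions(precision=4,suppress=True)
st=manip.get_state(); print(st["eef_pos"],st["tcp_rot"],st["gripper_width"],st["t"])
Z=dict(table_axis=.058,plunger_cap=.084,finger_rest=.11,mark_point=.058,nest_a=.058,nest_b=.058,deep_socket=0)
ims=[]
for c in ("top","side"):
    f=manip.grab_frame(c); ims.append(f["color"]); print(c,f["eye"])
    for n,z in Z.items():
        for d in manip.tip_of(c,n)[:3]:
            print(n,round(d["conf"],2),np.round(d["centre"],1),onz(f,d["centre"],z))
for n,i in zip(("top","side"),ims): cv2.imwrite(f"pics/{n}0.png",cv2.resize(i[:,:,::-1],(768,576)))
E
```

```text
pics
[ 0.116  -0.5117  0.2008] [ 0.5522  0.4417  0.5528 -0.4409] 1.0020686137662587 0.0
top [ 0.3689 -0.0492  1.1089]Traceback (most recent call last):
  File "<stdin>", line 10, in <module>
  File "h.py", line 12, in onz
    e,d=ray(f,px,st); return e+d*(z-e[2])/d[2]
        ~~~^^^^^^^^^
  File "h.py", line 10, in ray
    d=r@np.array([p[0],-p[1],-1]); return e,d/np.linalg.norm(d)
      ~^~~~~~~~~~~~~~~~~~~~~~~~~~
ValueError: matmul: Input operand 1 has a mismatch in its core dimension 0, with gufunc signature (n?,k),(k,m?)->(n?,m?) (size 3 is different from 4)
```

```bash
python3 - <<'E'
s=open('h.py').read()
s=s.replace('return np.array(f["eye"]),np.array(f["rotation"])','return np.array(f["eye"]),R.from_quat(np.roll(f["rotation"],-1)).as_matrix()')
open('h.py','w').write(s)
E
cat > look.py <<'E'
from h import *
import sys
np.set_printoptions(precision=4,suppress=True)
tag=sys.argv[1]; cams=sys.argv[2].split(',')
Z=dict(table_axis=.058,plunger_cap=.084,finger_rest=.11,mark_point=.058,nest_a=.058,socket_a=.058,deep_socket=0)
for c in cams:
    st=manip.get_state(); f=manip.grab_frame(c); print(c,cam(f,st)[0])
    for n,z in Z.items():
        for d in manip.tip_of(c,n)[:4]:
            if d["conf"]>.2: print(n,round(d["conf"],2),np.round(d["centre"],1),onz(f,d["centre"],z,st))
    cv2.imwrite(f"pics/{c}{tag}.png",cv2.resize(f["color"][:,:,::-1],(768,576)))
E
python3 look.py 0 top,side
```

```text
top [ 0.3689 -0.0492  1.1089]
table_axis 0.58 [248.4 180.1] [0.5761 0.013  0.058 ]
plunger_cap 0.54 [253.  217.5] [ 0.4662 -0.001   0.084 ]
finger_rest 0.59 [246.4 217.5] [0.4639 0.0155 0.11  ]
mark_point 0.75 [122.7 221.9] [0.4589 0.374  0.058 ]
mark_point 0.62 [243.9 161.2] [0.6319 0.026  0.058 ]
nest_a 0.88 [234.7 190. ] [0.5478 0.0522 0.058 ]
nest_a 0.72 [231.8 176.5] [0.5872 0.0608 0.058 ]
nest_a 0.6 [244.6 164. ] [0.6236 0.0239 0.058 ]
socket_a 0.67 [235.6 192.1] [0.5417 0.0496 0.058 ]
socket_a 0.63 [232.5 172.3] [0.5995 0.0588 0.058 ]
socket_a 0.6 [240.5 165.5] [0.6193 0.0358 0.058 ]
socket_a 0.51 [187.  184.3] [0.5661 0.19   0.058 ]
deep_socket 0.47 [287.7 233.6] [ 0.4257 -0.0991  0.    ]
side [0.1736 1.0062 0.6946]
table_axis 0.87 [236.2 204.7] [0.5814 0.0071 0.058 ]
table_axis 0.29 [222.8 211.8] [0.601  0.0565 0.058 ]
finger_rest 0.56 [274.  195.5] [0.4717 0.0049 0.11  ]
mark_point 0.74 [223.5 202.4] [0.6199 0.0087 0.058 ]
nest_a 0.94 [221.8 203.4] [0.6221 0.0157 0.058 ]
nest_a 0.87 [243.7 212.8] [0.5457 0.0399 0.058 ]
nest_a 0.78 [226.9 213.1] [0.5879 0.0586 0.058 ]
socket_a 0.7 [238.6 219.8] [0.5454 0.0783 0.058 ]
socket_a 0.53 [278.4 317.9] [0.3376 0.3845 0.058 ]
socket_a 0.52 [214.5 262.6] [0.5284 0.2699 0.058 ]
socket_a 0.51 [222.4 213.8] [0.5978 0.0665 0.058 ]
deep_socket 0.27 [235.9 169.1] [ 0.7145 -0.3165  0.    ]
```

View pics/top0.png

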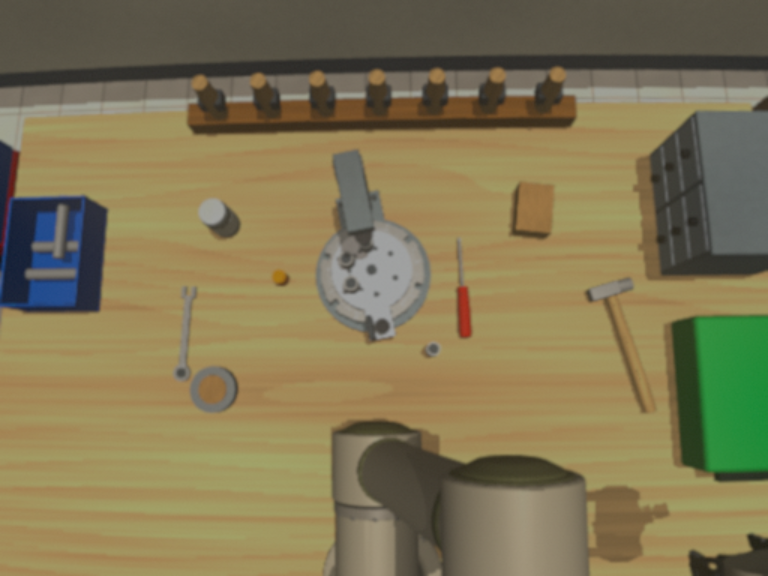

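View pics/side0.png

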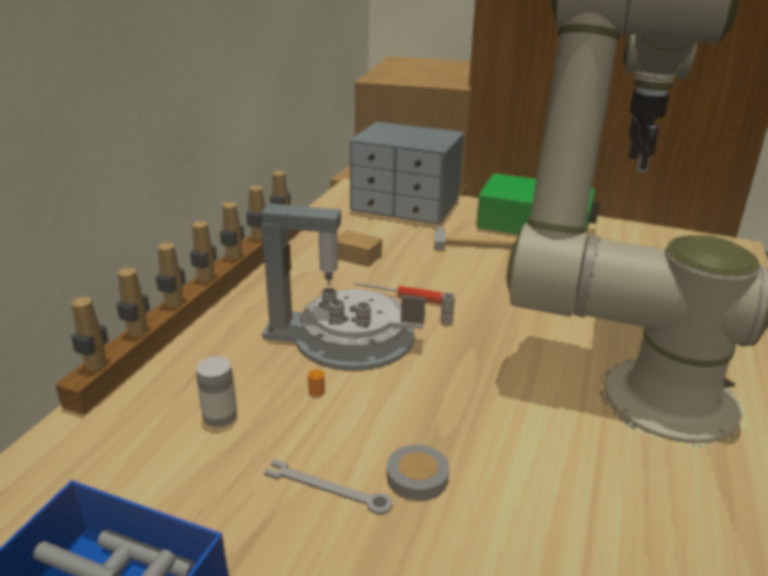

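```bash
cat > plan.py <<'E'
from h import *
np.set_printoptions(precision=4,suppress=True)
def axes(st): return R.from_quat(np.roll(st["tcp_rot"],-1)).as_matrix()
def delta(st,target):  # world target -> tool fractions
    return axes(st).T@(np.array(target)-st["eef_pos"])/.8
E
python3 - <<'E'
from plan import *
st=manip.get_state(); A=axes(st); print(A, st["q"])
for n,k in(("y",1),("z",2)): print(n,np.degrees(np.arctan2(A[1,k],A[0,k])))
print("to obs", delta(st,[.45,0.0,.25]))
f=manip.grab_frame("wrist"); M=np.array(f["mount"]); print(M, f["camera_matrix"])
E
```

```text
[[-0.      0.9753  0.221 ]
 [ 0.0001  0.221  -0.9753]
 [-1.      0.     -0.0001]] [-1.5714  0.3129  1.4977 -0.      1.331  -0.2234]
y 12.768147637162704
z -77.23185231417912
to obs [-0.0607  0.5486 -0.5319]
[[-0.0008  0.2966 -0.955  -0.1718]
 [ 0.0002  0.955   0.2966  0.0749]
 [ 1.      0.     -0.0009 -0.0008]
 [ 0.      0.      0.      1.    ]] [[265.801    0.     256.2025]
 [  0.     265.801  195.7531]
 [  0.       0.       1.    ]]
```

Call:
{"fn": "send_rows", "kwargs": {
  "moves": [
    {"tx": -0.06,"ty": 0.549,"tz": -0.532,"roll": -0.468,"fingers": 1},
    {"tx": -0.06,"ty": 0.549,"tz": -0.532,"roll": -0.468,"fingers": 1},
    {"tx": -0.06,"ty": 0.549,"tz": -0.532,"roll": -0.468,"fingers": 1},
    {"tx": -0.06,"ty": 0.549,"tz": -0.532,"roll": -0.468,"fingers": 1},
    {"tx": -0.06,"ty": 0.549,"tz": -0.532,"roll": -0.468,"fingers": 1},
    {"tx": -0.06,"ty": 0.549,"tz": -0.532,"roll": -0.468,"fingers": 1},
    {"tx": -0.06,"ty": 0.549,"tz": -0.532,"roll": -0.468,"fingers": 1},
    {"tx": -0.06,"ty": 0.549,"tz": -0.532,"roll": -0.468,"fingers": 1},
    {"tx": -0.06,"ty": 0.549,"tz": -0.532,"roll": -0.468,"fingers": 1},
    {"tx": -0.06,"ty": 0.549,"tz": -0.532,"roll": -0.468,"fingers": 1},
    {"tx": -0.06,"ty": 0.549,"tz": -0.532,"roll": -0.468,"fingers": 1},
    {"tx": -0.06,"ty": 0.549,"tz": -0.532,"roll": -0.468,"fingers": 1}
  ]
}}

```text
t: 2.45
eef_pos: [0.45, -0.0002, 0.2492]
tcp_rot: [0.706, -0.043, 0.706, 0.043]
force: [-0.2, 0.2, 0.9]
gripper_width: 0.004
```

```bash
python3 look.py 1 wrist; python3 -c "
from plan import *
st=manip.get_state();A=axes(st);print(st['t'],st['eef_pos'],st['q'],np.degrees(np.arctan2(A[1,1],A[0,1])),st['force'])"
```

```text
wrist [0.4397 0.0756 0.421 ]
table_axis 0.83 [352.4 170. ] [0.5824 0.0172 0.058 ]
plunger_cap 0.71 [271.4 177. ] [ 0.469  -0.0009  0.084 ]
finger_rest 0.9 [272.4 163.8] [0.4657 0.021  0.11  ]
mark_point 0.88 [384.9 168.9] [0.6281 0.0247 0.058 ]
nest_a 0.92 [384.  167.6] [0.6263 0.0263 0.058 ]
nest_a 0.64 [333.9 138.5] [0.5476 0.0565 0.058 ]
nest_a 0.58 [368.2 135.1] [0.5931 0.067  0.058 ]
socket_a 0.91 [331.8 140.5] [0.5453 0.0535 0.058 ]
socket_a 0.75 [388.  168.3] [0.6323 0.0261 0.058 ]
socket_a 0.69 [365.5 142.4] [0.5918 0.057  0.058 ]
socket_a 0.69 [359.2  36.3] [0.5544 0.1835 0.058 ]
deep_socket 0.93 [237.2 221. ] [ 0.4289 -0.1035  0.    ]
2.85 [ 0.4502 -0.0003  0.2495] [-0.262   0.1117  1.6216  0.      1.4082 -0.3834] 96.95449762239028 [ 0.3624 -0.1196 -0.4546]
```

View pics/wrist1.png

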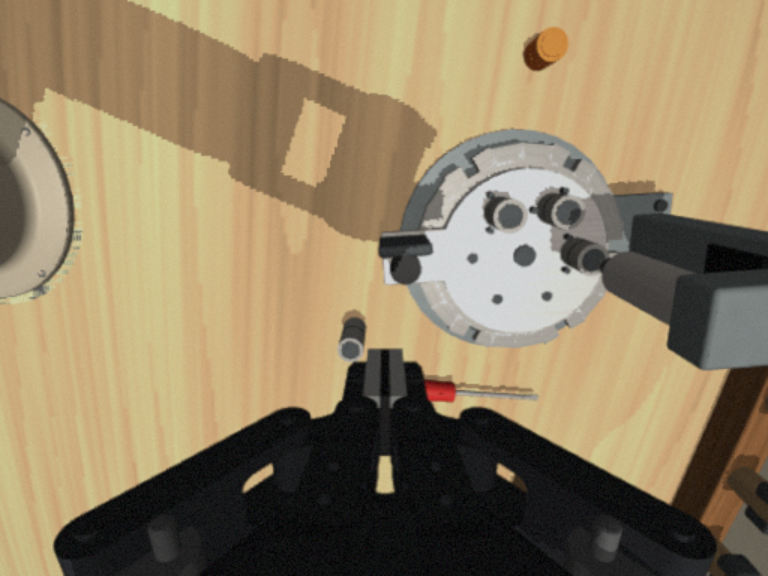

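```bash
cat > fit.py <<'E'
from plan import *
from scipy.optimize import least_squares
def pts(p,th=0):
    x,y,a=p; c=np.array([x,y]); u=lambda t:np.array([np.cos(t),np.sin(t)])
    b=a-th; t=b+np.pi; cap=c+.112*u(t); tan=u(t-np.pi/2)
    return dict(table_axis=[c],plunger_cap=[cap],finger_rest=[cap+.021*tan],mark_point=[c+.048*u(a)],
      nest_a=[c+.048*u(b+k*np.pi/3) for k in range(3)])
def fit(obs,th=0,p0=(.578,.012,.13)):
    def res(p):
        P=pts(p,th); r=[]
        for n,o in obs:
            q=min(P[n],key=lambda q:np.hypot(*(q-o))); r+=list((q-o)/.003)
        return r
    s=least_squares(res,p0,loss="soft_l1"); return s.x,np.array(s.fun).reshape(-1,2)*3
E
python3 - <<'E'
from fit import *
O=[("table_axis",.5761,.013),("plunger_cap",.4662,-.001),("finger_rest",.4639,.0155),("mark_point",.6319,.026),("nest_a",.5478,.0522),("nest_a",.5872,.0608),("nest_a",.6236,.0239),
("table_axis",.5814,.0071),("finger_rest",.4717,.0049),("mark_point",.6199,.0087),("nest_a",.6221,.0157),("nest_a",.5457,.0399),("nest_a",.5879,.0586),
("table_axis",.5824,.0172),("plunger_cap",.469,-.0009),("finger_rest",.4657,.021),("mark_point",.6281,.0247),("nest_a",.6263,.0263),("nest_a",.5476,.0565),("nest_a",.5931,.067)]
for o,n in((O,"all"),([O[i] for i in (0,1,2,3,4,5,6,13,14,15,16,17,18,19)],"top+wrist"),(O[13:],"wrist")):
    o=[(a,np.array([b,c])) for a,b,c in o]
    p,r=fit(o); print(n,p,pts(p)["plunger_cap"],pts(p)["finger_rest"]); print(r.T)
st=manip.get_state(); print(delta(st,[.467,0,.16]))
E
```

```text
all [0.578  0.0154 0.1741] [array([ 0.4677, -0.004 ])] [array([0.464 , 0.0166])]
[[ 1.8601  1.4541  0.1155 -6.6659 -0.6795  7.1945  1.6341 -3.4399 -7.6845
   5.3341  3.1341  1.4205  6.4945 -4.4399 -1.3459 -1.6845 -2.8659 -1.0659
  -0.4795  1.2945]
 [ 2.3669 -3.0391  1.1433 -2.3162 -0.051  -0.3342 -0.2162  8.2669 11.7433
  14.9838  7.9838 12.249   1.8658 -1.8331 -3.1391 -4.3567 -1.0162 -2.6162
  -4.351  -6.5342]]
top+wrist [0.5784 0.0172 0.171 ] [array([ 0.468 , -0.0019])] [array([0.4644, 0.0188])]
[[ 2.2569  1.7906  0.5168 -6.2433 -0.1673  7.7325  2.0567 -4.0431 -1.0094
  -1.2832 -2.4433 -0.6433  0.0327  1.8325]
 [ 4.1878 -0.8724  3.3213 -0.6435  1.8663  1.435   1.4565 -0.0122 -0.9724
  -2.1787  0.6565 -0.9435 -2.4337 -4.765 ]]
wrist [0.5794 0.0186 0.1708] [array([ 0.469 , -0.0004])] [array([0.4655, 0.0203])]
[[-2.9809  0.0485 -0.2206 -1.3792  0.4208  1.1034  2.9051]
 [ 1.4073  0.4725 -0.733   2.0651  0.4651 -1.0071 -3.3493]]
[ 0.1118 -0.0021  0.0209]
```

Call:
{"fn": "send_rows", "kwargs": {
  "moves": [
    {"tx": 0.112,"ty": -0.04,"tz": 0.019,"roll": -0.015,"fingers": 1},
    {"tx": 0.112,"ty": -0.04,"tz": 0.019,"roll": -0.015,"fingers": 1},
    {"tx": 0.112,"ty": -0.04,"tz": 0.019,"roll": -0.015,"fingers": 1},
    {"tx": 0.112,"ty": -0.04,"tz": 0.019,"roll": -0.015,"fingers": 1}
  ]
}}

```text
t: 3.35
eef_pos: [0.4698, -0.0297, 0.1613]
tcp_rot: [0.705, -0.06, 0.704, 0.06]
force: [0.7, -0.3, 0.9]
gripper_width: -0.001
```

```bash
cat > meas.py <<'E'
from fit import *
import sys
tag=sys.argv[1]; cs=sys.argv[2].split(","); th=float(sys.argv[3]) if len(sys.argv)>3 else 0
Z=dict(table_axis=.058,plunger_cap=.084,finger_rest=.11,mark_point=.058,nest_a=.058)
o=[];names=[]
for c in cs:
    st=manip.get_state(); f=manip.grab_frame(c)
    for n,z in Z.items():
        for d in manip.tip_of(c,n)[:3 if n=="nest_a" else 1]:
            X=onz(f,d["centre"],z,st)[:2]
            if d["conf"]>.4 and min(np.hypot(*(X-q)) for q in pts((.579,.0175,.171),th)[n])<.03: o.append((n,X)); names.append((n,X.round(4).tolist()))
p,r=fit(o,th,(.579,.0175,.171)); P=pts(p,th); print(p,P["plunger_cap"],P["finger_rest"])
for n,e in zip(names,r): print(n,e.round(1))
img=f["color"].copy()
for n,z in Z.items():
    for q in P[n]:
        u=proj(f,[*q,z],st)[0]; cv2.circle(img,tuple(int(v) for v in u.round()),2,(0,255,0),-1)
cv2.imwrite(f"pics/{c}{tag}.png",cv2.resize(img[:,:,::-1],(768,576)))
st=manip.get_state();A=axes(st);print(st['t'],st['eef_pos'],st['q'],np.degrees(np.arctan2(A[1,1],A[0,1])),st['force'])
E
python3 meas.py 2 wrist
```

```text
[0.5765 0.0174 0.1831] [array([ 0.4663, -0.003 ])] [array([0.4625, 0.0176])]
('table_axis', [0.577, 0.0183]) [-0.6 -0.9]
('plunger_cap', [0.4671, -0.0035]) [-0.8  0.5]
('finger_rest', [0.4617, 0.0192]) [ 0.8 -1.6]
('mark_point', [0.6238, 0.029]) [-0.2 -2.9]
('nest_a', [0.6229, 0.0254]) [0.7 0.8]
('nest_a', [0.5436, 0.0515]) [1.7 2.4]
('nest_a', [0.5942, 0.0612]) [-1.7  1.4]
3.65 [ 0.4695 -0.0297  0.1605] [-0.313   0.2307  1.7179  0.      1.1917 -0.4827] 99.72586998332238 [ 0.3175 -0.0247  0.3194]
```

View pics/wrist2.png

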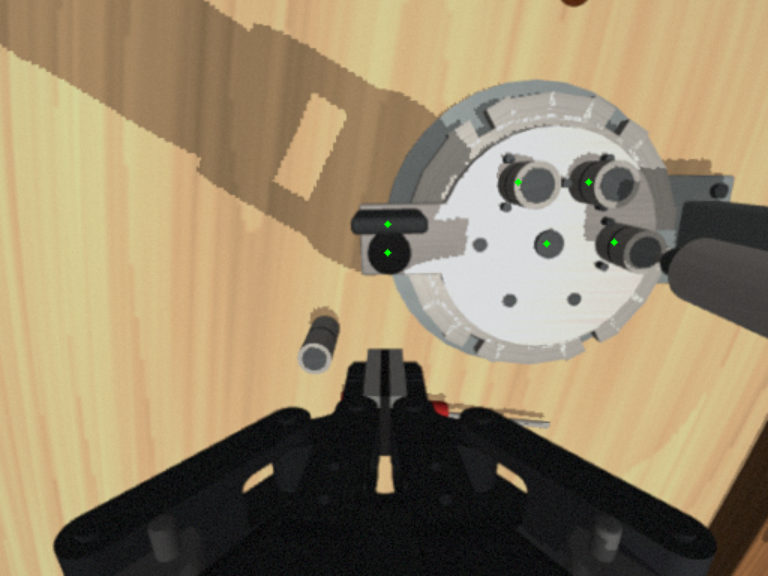

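Call:
{"fn": "send_rows", "kwargs": {
  "moves": [
    {"tx": 0.05,"ty": 0.0365,"tz": 0.003,"roll": -0.003,"fingers": 1},
    {"tx": 0.05,"ty": 0.0365,"tz": 0.003,"roll": -0.003,"fingers": 1},
    {"tx": 0.05,"ty": 0.0365,"tz": 0.003,"roll": -0.003,"fingers": 1},
    {"tx": 0.075,"ty": 0.0365,"tz": 0.003,"roll": -0.003,"fingers": 1},
    {"tx": 0.09,"ty": 0.0365,"tz": 0.003,"roll": -0.003,"fingers": 1},
    {"tx": 0.098,"ty": 0.0365,"tz": 0.003,"roll": -0.003,"fingers": 1},
    {"tx": 0.102,"ty": 0.0365,"tz": 0.003,"roll": -0.003,"fingers": 1},
    {"tx": 0.102,"ty": 0.0365,"tz": 0.003,"roll": -0.003,"fingers": 1}
  ]
}}

```text
t: 4.65
eef_pos: [0.4669, -0.0007, 0.0784]
tcp_rot: [0.704, -0.063, 0.704, 0.063]
force: [0.4, 0.6, -0.2]
gripper_width: -0.002
```

```bash
python3 - <<'E'
from plan import *
st=manip.get_state();A=axes(st);print(st['t'],st['eef_pos'],np.degrees(np.arctan2(A[1,1],A[0,1])),st['force'],A)
for n,c in (("w","wrist"),("s","side")):
    f=manip.grab_frame(c); im=f["color"]
    if n=="s":
        u=proj(f,[.467,0,.09],st)[0].astype(int); im=im[u[1]-45:u[1]+45,u[0]-60:u[0]+60]
        s=cv2.resize(im,(512,384),interpolation=cv2.INTER_CUBIC)
    else: w=cv2.resize(im[100:290,140:395],(512,384))
cv2.imwrite("pics/c3.png",np.vstack([w,s])[:,:,::-1][::1]) if 0 else cv2.imwrite("pics/c3.png",cv2.resize(np.hstack([w,s]),(800,300))[:,:,::-1])
E
```

```text
4.65 [ 0.4669 -0.0007  0.0784] 100.24517135001902 [ 0.4019  0.6249 -0.2045] [[ 0.0002 -0.1779  0.9841]
 [-0.0001  0.9841  0.1779]
 [-1.     -0.0001  0.0002]]
```

View pics/c3.png

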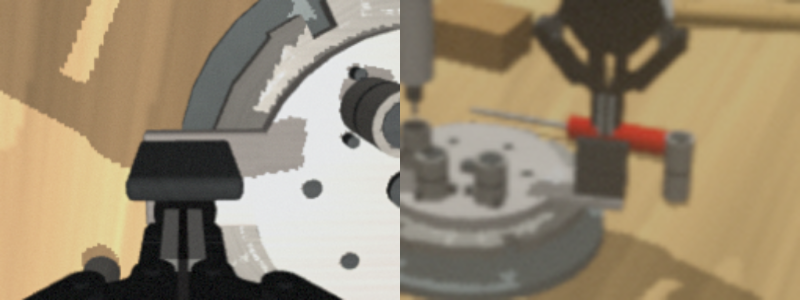

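Call:
{"fn": "send_rows", "kwargs": {
  "moves": [
    {"tx": 0.003,"fingers": 1},
    {"tx": 0.005,"fingers": 1},
    {"tx": 0.005,"fingers": 1}
  ]
}}

```text
validation failed for argument at $.mo...
```

Call:
{"fn": "send_rows", "kwargs": {
  "moves": [
    {"tx": 0.003,"ty": 0,"tz": 0,"roll": 0,"fingers": 1},
    {"tx": 0.005,"ty": 0,"tz": 0,"roll": 0,"fingers": 1},
    {"tx": 0.005,"ty": 0,"tz": 0,"roll": 0,"fingers": 1}
  ]
}}

```text
t: 5.12
eef_pos: [0.4667, -0.0006, 0.0741]
tcp_rot: [0.704, -0.063, 0.704, 0.063]
force: [0.0, 0.1, 0.2]
gripper_width: 0.002
```

```bash
python3 - <<'E'
from plan import *
for i in range(2):
    f=manip.grab_frame("wrist"); st=manip.get_state(); print(st["eef_pos"],st["force"],st["torque"],st["joint_torque"])
print(proj(f,st["eef_pos"],st), proj(f,[.4673,-.0022,.084],st), proj(f,[.4673,-.0022,.074],st),proj(f,[.4645,.0137,.11],st))
cv2.imwrite("pics/c4.png",cv2.resize(f["color"][160:290,170:340],(680,520),interpolation=cv2.INTER_CUBIC)[:,:,::-1])
E
```

```text
[ 0.4667 -0.0006  0.0742] [ 0.529  -0.2341  0.0283] [ 0.0073 -0.0038 -0.052 ] [  0.     -37.4409 -21.072   -0.0002  -0.0055  -0.0001]
[ 0.4667 -0.0006  0.0742] [-0.2626  0.0602 -0.0626] [ 0.0226 -0.0202  0.0166] [  0.0015 -37.4639 -21.0966  -0.0001  -0.0006   0.    ]
[[257.4887 227.0307]] [[257.964 235.278]] [[257.8718 229.0625]] [[258.463  229.4385]]
```

View pics/c4.png

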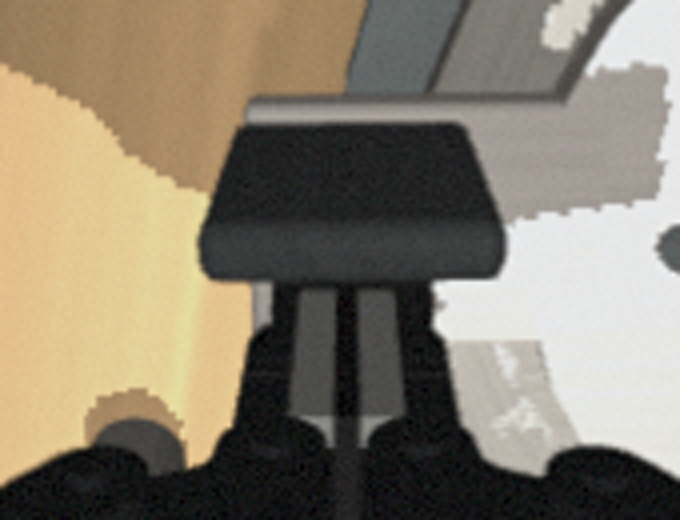

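```bash
python3 - <<'E'
from plan import *
f=manip.grab_frame("wrist"); M=np.array(f["mount"])
for row in (231.5,262):
    p=cv2.undistortPoints(np.array([[[257.,row]]]),np.array(f["camera_matrix"]),np.array(f["distortion"]))[0,0]
    d=M[:3,:3]@np.array([p[0],-p[1],-1]); e=M[:3,3]
    for y in (-.011,0,.005,.011,.014): print(row,y,(e+d*(y-e[1])/d[1]).round(4))
f=manip.grab_frame("side"); st=manip.get_state()
u=proj(f,[.467,0,.09],st)[0].astype(int); print(u,proj(f,st["eef_pos"]),proj(f,[.4673,-.0022,.084]),proj(f,[.4673,-.0022,.068]))
cv2.imwrite("pics/c5.png",cv2.resize(f["color"][u[1]-35:u[1]+35,u[0]-45:u[0]+45],(720,560),interpolation=cv2.INTER_CUBIC)[:,:,::-1])
E
```

```text
231.5 -0.011 [ 0.0162 -0.011  -0.0003]
231.5 0 [-0.0074  0.     -0.0004]
231.5 0.005 [-0.0181  0.005  -0.0004]
231.5 0.011 [-0.031   0.011  -0.0005]
231.5 0.014 [-0.0374  0.014  -0.0005]
262 -0.011 [-0.028  -0.011  -0.0004]
262 0 [-0.0461  0.     -0.0005]
262 0.005 [-0.0543  0.005  -0.0005]
262 0.011 [-0.0641  0.011  -0.0006]
262 0.014 [-0.0691  0.014  -0.0006]
[275 201] [[275.8007 206.2271]] [[275.9438 202.8651]] [[275.6941 207.8609]]
```

View pics/c5.png

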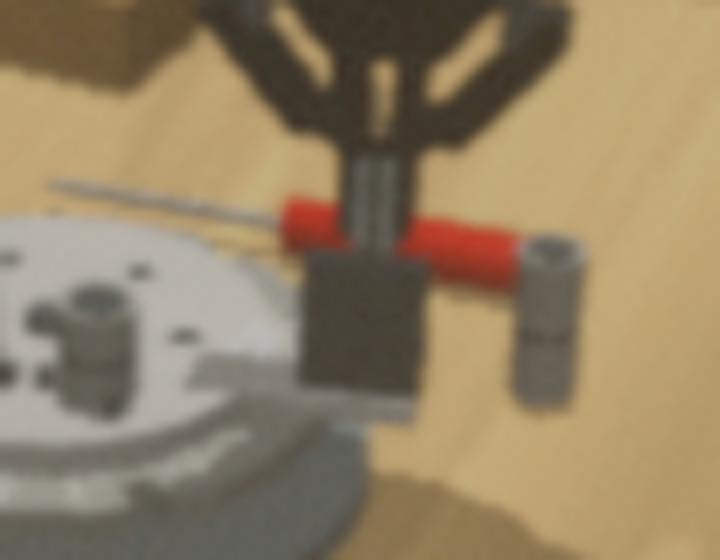

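Call:
{"fn": "send_rows", "kwargs": {
  "moves": [
    {"tx": 0.003,"ty": 0,"tz": 0,"roll": 0,"fingers": 1},
    {"tx": 0.006,"ty": 0,"tz": 0,"roll": 0,"fingers": 1},
    {"tx": 0.006,"ty": 0,"tz": 0,"roll": 0,"fingers": 1}
  ]
}}

```text
t: 5.7
eef_pos: [0.4666, -0.0006, 0.0692]
tcp_rot: [0.704, -0.063, 0.704, 0.063]
force: [0.1, -0.7, -0.4]
gripper_width: 0.002
```

Call:
{"fn": "send_rows", "kwargs": {
  "moves": [
    {"tx": 0.003,"ty": 0,"tz": 0,"roll": 0,"fingers": 1},
    {"tx": 0.006,"ty": 0,"tz": 0,"roll": 0,"fingers": 1},
    {"tx": 0.006,"ty": 0,"tz": 0,"roll": 0,"fingers": 1}
  ]
}}

```text
t: 6.08
eef_pos: [0.4666, -0.0006, 0.0644]
tcp_rot: [0.704, -0.063, 0.704, 0.063]
force: [-0.2, 0.5, -0.1]
gripper_width: -0.002
```

Call:
{"fn": "send_rows", "kwargs": {
  "moves": [
    {"tx": 0.003,"ty": 0,"tz": 0,"roll": 0,"fingers": 1},
    {"tx": 0.006,"ty": 0,"tz": 0,"roll": 0,"fingers": 1},
    {"tx": 0.006,"ty": 0,"tz": 0,"roll": 0,"fingers": 1}
  ]
}}

```text
t: 6.45
eef_pos: [0.4666, -0.0006, 0.0596]
tcp_rot: [0.704, -0.063, 0.704, 0.063]
force: [-0.5, -0.2, 0.3]
gripper_width: 0.001
```

```bash
python3 - <<'E'
from plan import *
f=manip.grab_frame("wrist"); st=manip.get_state(); print(st["eef_pos"],st["force"])
cv2.imwrite("pics/c6.png",cv2.resize(f["color"][140:300,160:360],(800,600)[:2],interpolation=cv2.INTER_CUBIC)[:,:,::-1])
for c in ("side",):
  f=manip.grab_frame(c)
  for n in("plunger_cap","finger_rest"):
    for d in manip.tip_of("side",n)+manip.tip_of("wrist",n): print(n,d)
E
```

```text
[ 0.4667 -0.0006  0.0597] [-0.0248 -0.0375 -0.968 ]
finger_rest {'centre': [270.2, 195.5], 'conf': 0.64}
finger_rest {'centre': [254.6, 231.1], 'conf': 0.98}
```

View pics/c6.png

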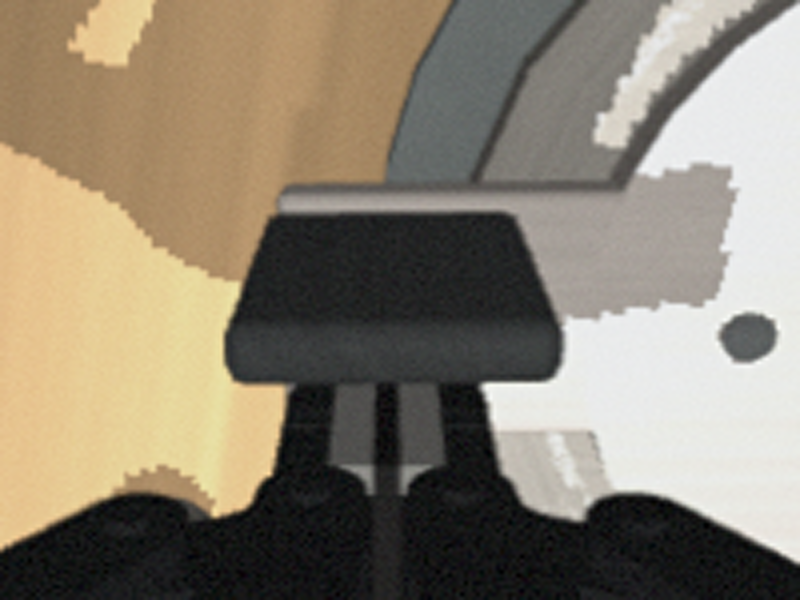

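Call:
{"fn": "send_rows", "kwargs": {
  "moves": [
    {"tx": 0.002,"ty": 0,"tz": 0,"roll": 0,"fingers": 1},
    {"tx": 0.005,"ty": 0,"tz": 0,"roll": 0,"fingers": 1},
    {"tx": 0.005,"ty": 0,"tz": 0,"roll": 0,"fingers": 1}
  ]
}}

```text
t: 7.12
eef_pos: [0.4666, -0.0006, 0.0555]
tcp_rot: [0.704, -0.063, 0.704, 0.063]
force: [-0.7, 1.3, -0.8]
gripper_width: -0.001
```

Call:
{"fn": "send_rows", "kwargs": {
  "moves": [
    {"tx": 0.002,"ty": 0,"tz": 0,"roll": 0,"fingers": 1},
    {"tx": 0.005,"ty": 0,"tz": 0,"roll": 0,"fingers": 1},
    {"tx": 0.005,"ty": 0,"tz": 0,"roll": 0,"fingers": 1}
  ]
}}

```text
t: 7.5
eef_pos: [0.4668, -0.0006, 0.0519]
tcp_rot: [0.704, -0.063, 0.704, 0.063]
force: [-0.7, 1.1, 4.2]
gripper_width: 0.001
```

Call:
{"fn": "send_rows", "kwargs": {
  "moves": [
    {"tx": 0.004,"ty": 0,"tz": 0,"roll": 0,"fingers": 1},
    {"tx": 0.008,"ty": 0,"tz": 0,"roll": 0,"fingers": 1},
    {"tx": 0.008,"ty": 0,"tz": 0,"roll": 0,"fingers": 1}
  ]
}}

```text
t: 7.88
eef_pos: [0.4668, -0.0007, 0.0453]
tcp_rot: [0.704, -0.063, 0.704, 0.063]
force: [-0.6, 0.5, 6.1]
gripper_width: 0.001
```

Call:
{"fn": "send_rows", "kwargs": {
  "moves": [
    {"tx": 0.004,"ty": 0,"tz": 0,"roll": 0,"fingers": 1},
    {"tx": 0.008,"ty": 0,"tz": 0,"roll": 0,"fingers": 1},
    {"tx": 0.008,"ty": 0,"tz": 0,"roll": 0,"fingers": 1}
  ]
}}

```text
t: 8.25
eef_pos: [0.4669, -0.0008, 0.039]
tcp_rot: [0.704, -0.063, 0.704, 0.063]
force: [-0.6, -0.7, 4.7]
gripper_width: -0.003
```

```bash
python3 - <<'E'
from plan import *
for i in range(4):
    f=manip.grab_frame("wrist"); st=manip.get_state(); print(st["eef_pos"],st["force"])
E
```

```text
[ 0.4669 -0.0008  0.039 ] [-0.5182 -1.5006  4.2729]
[ 0.4669 -0.0008  0.039 ] [-0.8195 -0.4401  4.0607]
[ 0.4669 -0.0008  0.039 ] [-0.4189 -0.6722  5.3229]
[ 0.4669 -0.0008  0.039 ] [-1.6444 -1.2748  5.012 ]
```

Call:
{"fn": "send_rows", "kwargs": {
  "moves": [
    {"tx": 0,"ty": 0.0049,"tz": 0.0002,"roll": 0.011,"fingers": 1},
    {"tx": 0,"ty": 0.0098,"tz": 0.0005,"roll": 0.022,"fingers": 1},
    {"tx": 0,"ty": 0.0146,"tz": 0.001,"roll": 0.033,"fingers": 1},
    {"tx": 0,"ty": 0.0146,"tz": 0.001,"roll": 0.033,"fingers": 1}
  ]
}}

```text
t: 8.95
eef_pos: [0.4657, 0.0113, 0.0391]
tcp_rot: [0.707, -0.026, 0.706, 0.027]
force: [-0.8, 1.8, 5.4]
gripper_width: -0.003
```

```bash
python3 - <<'E'
from plan import *
F=[]
for i in range(4):
    f=manip.grab_frame("wrist"); st=manip.get_state(); F.append(st["force"])
A=axes(st); print(st["eef_pos"],np.mean(F,0),A.T@np.mean(F,0))
for n,z in(("table_axis",.058),("finger_rest",.11)):
    for d in manip.tip_of("wrist",n)[:1]: print(n,d,onz(f,d["centre"],z,st))
cv2.imwrite("pics/c7.png",cv2.resize(f["color"][100:316,160:448],(800,600),interpolation=cv2.INTER_CUBIC)[:,:,::-1])
E
```

```text
[0.4657 0.0112 0.0391] [-0.2838  1.5782  5.8494] [-5.8489  1.5972 -0.1612]
table_axis {'centre': [428.8, 242.0], 'conf': 0.76} [0.5776 0.0167 0.058 ]
finger_rest {'centre': [476.3, 183.0], 'conf': 0.73} [0.5504 0.0682 0.11  ]
```

View pics/c7.png

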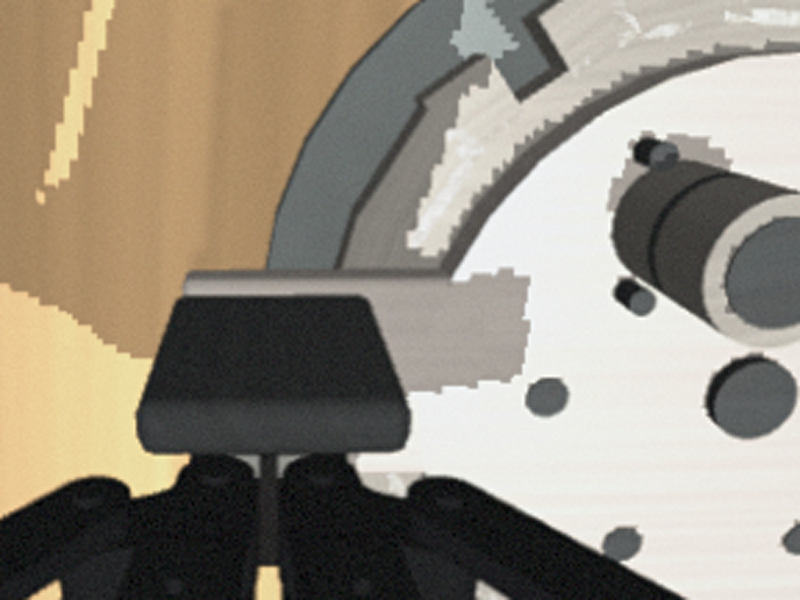

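Call:
{"fn": "send_rows", "kwargs": {
  "moves": [
    {"tx": 0,"ty": 0.0122,"tz": 0.0007,"roll": 0.0278,"fingers": 1},
    {"tx": 0,"ty": 0.0243,"tz": 0.0025,"roll": 0.0556,"fingers": 1},
    {"tx": 0,"ty": 0.0362,"tz": 0.0053,"roll": 0.0833,"fingers": 1},
    {"tx": 0,"ty": 0.0478,"tz": 0.0091,"roll": 0.1111,"fingers": 1},
    {"tx": 0,"ty": 0.059,"tz": 0.014,"roll": 0.1389,"fingers": 1},
    {"tx": 0,"ty": 0.0698,"tz": 0.0198,"roll": 0.1667,"fingers": 1},
    {"tx": 0,"ty": 0.08,"tz": 0.0265,"roll": 0.1944,"fingers": 1},
    {"tx": 0,"ty": 0.0896,"tz": 0.0341,"roll": 0.2222,"fingers": 1},
    {"tx": 0,"ty": 0.0985,"tz": 0.0425,"roll": 0.25,"fingers": 1},
    {"tx": 0,"ty": 0.0985,"tz": 0.0425,"roll": 0.25,"fingers": 1}
  ]
}}

```text
t: 10.5
eef_pos: [0.4949, 0.0925, 0.0396]
tcp_rot: [0.664, 0.246, 0.662, -0.246]
force: [2.4, 0.8, 6.9]
gripper_width: 0.001
```

```bash
cat > ang.py <<'E'
from fit import *
import sys
def ang(tag=None):
    F=[];P={}
    for c in ("wrist","top","side"):
        st=manip.get_state(); F.append(st["force"]); f=manip.grab_frame(c)
        ax=np.array([.5775,.0175]); r=[]
        for n,z,rad,base in(("nest_a",.058,.048,0),("finger_rest",.11,.114,np.pi-np.arctan2(.021,.112))):
            for d in manip.tip_of(c,n)[:4]:
                v=onz(f,d["centre"],z,st)[:2]-ax; rr=np.hypot(*v)
                if abs(rr-rad)<.012 and d["conf"]>.4:
                    th=np.degrees(.178+base-np.arctan2(v[1],v[0]))
                    r.append((n[:4],round(((th+180)%360)-180,1),round(rr*1000)))
        print(c,r)
        if c==tag: cv2.imwrite(f"pics/{c}_{st['t']:.2f}.png",cv2.resize(f["color"],(768,576))[:,:,::-1])
    A=axes(st); m=np.mean(F,0); v=np.array(st["eef_pos"][:2])-ax
    print("t",st["t"],"tcp",st["eef_pos"],"Ftool",A.T@m,"tool phi",np.degrees(.178)+180-np.degrees(np.arctan2(v[1],v[0])),"rad",np.hypot(*v),"yaw",100.2-np.degrees(np.arctan2(A[1,1],A[0,1])))
ang(sys.argv[1] if len(sys.argv)>1 else None)
E
python3 ang.py top
```

```text
wrist [('nest', np.float64(49.5), 49), ('fing', np.float64(51.0), 114)]
top [('nest', np.float64(-66.7), 50), ('nest', np.float64(43.0), 43), ('nest', np.float64(-5.6), 51)]
side [('nest', np.float64(0.2), 53), ('nest', np.float64(65.4), 45), ('fing', np.float64(49.3), 104)]
t 10.8 tcp [0.4947 0.0922 0.0396] Ftool [-6.8087  1.9271  0.6683] tool phi 52.24669677034467 rad 0.11153814264000828 yaw 50.89130737768135
```

Call:
{"fn": "send_rows", "kwargs": {
  "moves": [
    {"tx": -0.015,"ty": 0,"tz": 0,"roll": 0,"fingers": 1},
    {"tx": -0.03,"ty": 0,"tz": 0,"roll": 0,"fingers": 1},
    {"tx": -0.03,"ty": 0,"tz": 0,"roll": 0,"fingers": 1},
    {"tx": -0.03,"ty": 0.0049,"tz": 0.0002,"roll": 0.011,"fingers": 1},
    {"tx": -0.03,"ty": 0.0098,"tz": 0.0005,"roll": 0.022,"fingers": 1},
    {"tx": -0.03,"ty": 0.0146,"tz": 0.001,"roll": 0.033,"fingers": 1},
    {"tx": -0.03,"ty": 0.0146,"tz": 0.001,"roll": 0.033,"fingers": 1}
  ]
}}

```text
t: 11.82
eef_pos: [0.5014, 0.1006, 0.0627]
tcp_rot: [0.649, 0.28, 0.65, -0.28]
force: [0.2, 0.1, 0.1]
gripper_width: -0.004
```

```bash
python3 ang.py wrist
```

```text
wrist [('nest', np.float64(53.4), 47), ('fing', np.float64(55.8), 115)]
top [('nest', np.float64(50.5), 43), ('nest', np.float64(-64.3), 43), ('nest', np.float64(-1.3), 41)]
side [('nest', np.float64(1.8), 52), ('fing', np.float64(59.4), 107)]
t 12.125 tcp [0.5016 0.1005 0.0629] Ftool [ 0.3176  0.1688 -0.0591] tool phi 57.72755060558316 rad 0.11248004312198556 yaw 56.82013166267083
```

Call:
{"fn": "send_rows", "kwargs": {
  "moves": [
    {"tx": 0,"ty": 0.0024,"tz": 0.0001,"roll": 0.0056,"fingers": 1},
    {"tx": 0,"ty": 0.0037,"tz": 0.0001,"roll": 0.0083,"fingers": 1},
    {"tx": 0,"ty": 0.0049,"tz": 0.0002,"roll": 0.0111,"fingers": 1},
    {"tx": 0,"ty": 0.0061,"tz": 0.0002,"roll": 0.0139,"fingers": 1},
    {"tx": 0,"ty": 0.0073,"tz": 0.0003,"roll": 0.0167,"fingers": 1},
    {"tx": 0,"ty": 0.0085,"tz": 0.0004,"roll": 0.0194,"fingers": 1},
    {"tx": 0,"ty": 0.0085,"tz": 0.0004,"roll": 0.0194,"fingers": 1}
  ]
}}

```text
t: 13.15
eef_pos: [0.5069, 0.1049, 0.063]
tcp_rot: [0.641, 0.3, 0.64, -0.3]
force: [-0.4, -1.3, 1.4]
gripper_width: 0.003
```

```bash
python3 ang.py
```

```text
wrist [('nest', np.float64(58.1), 48), ('fing', np.float64(59.3), 115)]
top [('nest', np.float64(52.5), 44), ('nest', np.float64(-62.2), 43)]
side [('nest', np.float64(13.6), 48), ('nest', np.float64(-67.8), 53), ('fing', np.float64(58.2), 116)]
t 13.45 tcp [0.5068 0.1049 0.063 ] Ftool [-0.38   -0.7955  0.3135] tool phi 61.25345995568 rad 0.11241038388080603 yaw 60.330440719788136
```

Call:
{"fn": "send_rows", "kwargs": {
  "moves": [
    {"tx": 0,"ty": 0.0006,"tz": 0,"roll": 0.0014,"fingers": 1},
    {"tx": 0,"ty": 0.0012,"tz": 0,"roll": 0.0028,"fingers": 1},
    {"tx": 0,"ty": 0.0012,"tz": 0,"roll": 0.0028,"fingers": 1}
  ]
}}

```text
t: 13.98
eef_pos: [0.5075, 0.1055, 0.063]
tcp_rot: [0.639, 0.302, 0.639, -0.302]
force: [-1.9, -0.7, 0.2]
gripper_width: -0.002
```

Call:
{"fn": "send_rows", "kwargs": {
  "moves": [
    {"tx": 0,"ty": 0.0006,"tz": 0,"roll": 0.0014,"fingers": 1},
    {"tx": 0,"ty": 0.0012,"tz": 0,"roll": 0.0028,"fingers": 1},
    {"tx": 0,"ty": 0.0012,"tz": 0,"roll": 0.0028,"fingers": 1}
  ]
}}

```text
t: 14.35
eef_pos: [0.5084, 0.1062, 0.063]
tcp_rot: [0.638, 0.305, 0.638, -0.305]
force: [-1.2, 0.3, 0.7]
gripper_width: 0.001
```

```bash
python3 ang.py wrist; ls pics
```

```text
wrist [('nest', np.float64(59.9), 50), ('fing', np.float64(60.5), 114)]
top [('nest', np.float64(-59.9), 42), ('nest', np.float64(56.6), 49), ('nest', np.float64(1.1), 50)]
side [('nest', np.float64(58.3), 51), ('nest', np.float64(-60.1), 48), ('nest', np.float64(11.3), 51), ('fing', np.float64(60.7), 102)]
t 14.65 tcp [0.5083 0.1061 0.063 ] Ftool [-0.649  -1.0887 -0.3302] tool phi 62.23503888803425 rad 0.11242493702190781 yaw 61.33449488994726
c3.png
c4.png
c5.png
c6.png
c7.png
side0.png
top0.png
top_10.65.png
wrist1.png
wrist2.png
wrist_11.82.png
wrist_14.35.png
```

Call:
{"fn": "send_rows", "kwargs": {
  "moves": [
    {"tx": 0,"ty": 0.0006,"tz": 0,"roll": 0.0014,"fingers": 1},
    {"tx": 0,"ty": 0.0012,"tz": 0,"roll": 0.0028,"fingers": 1},
    {"tx": 0,"ty": 0.0012,"tz": 0,"roll": 0.0028,"fingers": 1}
  ]
}}

```text
t: 15.18
eef_pos: [0.5088, 0.1066, 0.063]
tcp_rot: [0.636, 0.308, 0.637, -0.308]
force: [-3.5, -1.8, 2.5]
gripper_width: -0.001
```

Call:
{"fn": "send_rows", "kwargs": {
  "moves": [
    {"tx": 0,"ty": 0.0006,"tz": 0,"roll": 0.0014,"fingers": 1},
    {"tx": 0,"ty": 0.0012,"tz": 0,"roll": 0.0028,"fingers": 1},
    {"tx": 0,"ty": 0.0012,"tz": 0,"roll": 0.0028,"fingers": 1}
  ]
}}

```text
t: 15.55
eef_pos: [0.509, 0.1068, 0.063]
tcp_rot: [0.635, 0.31, 0.636, -0.311]
force: [-7.5, -6.0, 4.3]
gripper_width: 0.0
```

```bash
python3 ang.py wrist
```

```text
wrist [('nest', np.float64(59.1), 47), ('fing', np.float64(60.9), 113)]
top [('nest', np.float64(0.3), 53), ('nest', np.float64(-68.0), 48), ('nest', np.float64(60.3), 44)]
side [('nest', np.float64(18.1), 53), ('nest', np.float64(69.1), 39), ('nest', np.float64(-138.9), 55), ('fing', np.float64(60.2), 106)]
t 15.85 tcp [0.509  0.1069 0.063 ] Ftool [-4.4037 -9.2185  0.2006] tool phi 62.71887575795219 rad 0.11260064311701803 yaw 62.33191316789299
```

Call:
{"fn": "send_rows", "kwargs": {
  "moves": [
    {"tx": 0,"ty": -0.005,"tz": 0,"roll": 0,"fingers": 1},
    {"tx": 0,"ty": -0.005,"tz": 0,"roll": 0,"fingers": 1},
    {"tx": -0.05,"ty": -0.005,"tz": 0,"roll": 0,"fingers": 1},
    {"tx": -0.1,"ty": -0.005,"tz": 0,"roll": 0,"fingers": 1},
    {"tx": -0.15,"ty": -0.005,"tz": 0,"roll": 0,"fingers": 1},
    {"tx": -0.15,"ty": -0.07,"tz": 0,"roll": 0,"fingers": 1},
    {"tx": -0.15,"ty": -0.07,"tz": 0,"roll": 0,"fingers": 1},
    {"tx": -0.15,"ty": -0.07,"tz": 0,"roll": 0,"fingers": 1}
  ]
}}

```text
t: 17.0
eef_pos: [0.4662, 0.0731, 0.1833]
tcp_rot: [0.635, 0.311, 0.635, -0.311]
force: [0.4, 0.2, 0.9]
gripper_width: 0.001
```

```bash
python3 meas.py 9 wrist 1.047; python3 ang.py; python3 - <<'E'
from plan import *
st=manip.get_state(); f=manip.grab_frame("wrist")
for d in manip.tip_of("wrist","plunger_cap"): print(d,[onz(f,d["centre"],z,st)[:2] for z in (.084,.073)])
f=manip.grab_frame("top"); 
for d in manip.tip_of("top","plunger_cap"): print(d,[onz(f,d["centre"],z)[:2] for z in (.084,.073)])
f=manip.grab_frame("side")
for d in manip.tip_of("side","plunger_cap"): print(d,[onz(f,d["centre"],z)[:2] for z in (.084,.073)])
im=[cv2.resize(cv2.imread("pics/wrist9.png")[100:500,200:733],(480,360))]
u=proj(f,[.53,.05,.08])[0].astype(int); im.append(cv2.resize(f["color"][u[1]-45:u[1]+45,u[0]-40:u[0]+40][:,:,::-1],(320,360),interpolation=cv2.INTER_CUBIC))
cv2.imwrite("pics/c10.png",np.hstack(im))
E
```

```text
[0.578  0.0163 0.1702] [array([0.5063, 0.1024])] [array([0.5225, 0.1158])]
('table_axis', [0.58, 0.0155]) [-2.   0.8]
('finger_rest', [0.5223, 0.1167]) [ 0.2 -0.9]
('mark_point', [0.6246, 0.0252]) [ 0.6 -0.8]
('nest_a', [0.6082, -0.0205]) [ 0.4 -0.1]
('nest_a', [0.6239, 0.0259]) [ 1.3 -1.5]
('nest_a', [0.5954, 0.0579]) [-0.8  3.4]
17.3 [0.4658 0.0732 0.1828] [-0.0933  0.2116  1.6802  0.0001  1.2501  0.8162] 37.88652071886525 [ 0.0614 -0.8971 -0.3886]
wrist [('nest', np.float64(-0.9), 48), ('nest', np.float64(57.0), 47), ('nest', np.float64(-60.9), 48), ('fing', np.float64(60.2), 116)]
top [('nest', np.float64(-64.0), 51), ('nest', np.float64(59.0), 37), ('nest', np.float64(4.8), 47)]
side [('nest', np.float64(15.4), 58), ('nest', np.float64(72.1), 59), ('fing', np.float64(60.5), 113)]
t 17.6 tcp [0.4656 0.073  0.183 ] Ftool [ 0.1578 -0.2088  0.05  ] tool phi 36.57781962938509 rad 0.12488316502745152 yaw 62.34254863752283
{'centre': [259.0, 140.2], 'conf': 0.62} [array([0.5059, 0.1018]), array([0.5051, 0.1011])]
{'centre': [359.6, 133.4], 'conf': 0.33} [array([0.5736, 0.0264]), array([0.5756, 0.0226])]
{'centre': [247.7, 213.0], 'conf': 0.6} [array([0.5204, 0.0764]), array([0.5266, 0.0596])]
```

View pics/c10.png

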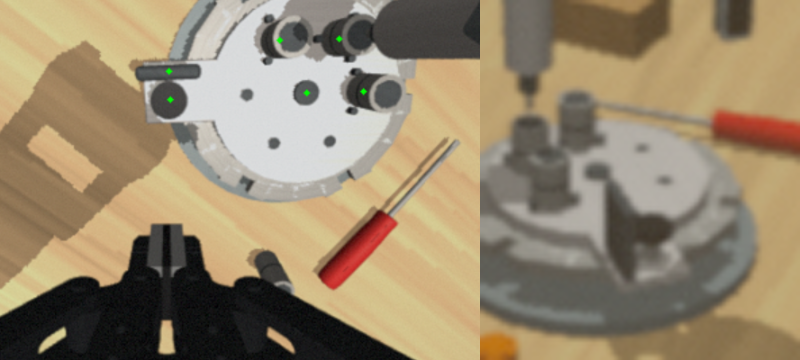

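```bash
python3 - <<'E'
from plan import *
f=manip.grab_frame("side"); u=proj(f,[.53,.05,.08])[0].astype(int)
for z in (.084,.073): print(z,(proj(f,[.5062,.102,z])[0]-u+[40,45])*4+[480,0])
print(manip.hand_in(), manip.get_state()["t"])
E
```

```text
0.084 [649.2015 223.6547]
0.073 [648.9674 238.0162]
the job is handed in; nothing more can be done
the job is handed in; nothing more can be done
```

The marking table is turned on by one notch, clockwise, with socket_b's nest now under the marking head. I handed it in at about 17.7 s with the arm clear of everything.

I pressed the cap with the shut fingers, pushed the finger rest round about 50° with the plunger down, then lifted off the cap. I pushed the last few degrees slowly against the rest until the table locked.

- **Table angle:** the closing wrist-camera fit, which assumed a 60° turn, matched to within about 3.5 mm. The finger rest, measured separately, read 60.2° and 60.5°.
- **Locked:** at the end the table held against a push of about 9 N, where turning freely takes only about 2 N.
- **Plunger up:** in the side picture the cap lies where it should at full height, by eye about 4 pixels off, against about 11 off if it were still riding under the ring. That is close but not a direct measurement of the height.
- **Other things:** the last picture shows all three sockets standing in their nests. I saw no sign that the deep socket or the screwdriver had moved. The other things on the counter I did not check again.

**What disagreed:**
- The fingertips stood about 31 mm behind the stated TCP. I found this from the pictures and from where the cap was first touched, so I worked by force and allowed for it.
- The force reading with the plunger pressed was lower than the spring figure, about 5 N instead of 7.5 N.
- The top and side cameras' nest readings were several degrees off or more (up to about 15°), so I relied on the wrist camera and the force.

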